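# Shut the small drop-front cupboard, open the large one

## Task

Two little drop-front cupboards stand on the workbench, the narrower one open and the wider one shut. First swing the front of the narrower cupboard up until it is fully shut, then pull the front of the wider cupboard all the way down so that the screw tub inside can be reached. Leave the narrower one shut and the wider one open, and let go.

Things in the scene. Friction and masses are not known exactly. Their poses are not given: they have to be found in the camera images.
- small_bar (a point): Middle of the dark steel handle bar of the NARROWER plywood cupboard (150 wide, 160 deep, 151 mm high, fixed). Bar: round, 12 mm thick, 88 mm free between two posts, parallel to the hinge, 145 mm from the hinge axis, in the front's plane, 38 mm open gap to the panel edge. Site y runs along the bar, z from hinge to bar, x into the cupboard when shut. Pinch from above; the bar turns in the fingers.
- small_front (a joint): Angle of the narrower cupboard's wooden drop front (146 mm wide, 14 mm thick), hinged along its bottom edge 50 mm above the bench; rad: 0 shut (upright, bar 195 mm above bench), growing as its top tips out and down toward the robot, stop at 1.5 (level, bar 60 mm above bench). Starts 1.2 to 1.5. Stiff hinge: stays where it is left; about 5 N at the bar moves it.
- large_bar (a point): Middle of the handle bar of the WIDER cupboard (210 mm wide; depth, height, hinge height, 145 mm hinge-to-bar distance, bar thickness and gap, and point axes as for small_bar; bar 108 mm free between its posts; front 206 mm wide). A clear screw tub with a red lid stands inside. The cupboards stand side by side in either order, each turned up to 0.2 rad, fronts toward the robot.
- large_front (a joint): Angle of the wider cupboard's drop front, rad: 0 shut (upright), 1.5 fully down at its stop; the same stiff bottom hinge, 50 mm above the bench. Starts shut or a crack open, 0 to 0.08. Shut, the bar is 44 mm above the cupboard's top.

How it is judged:
On the way, in this order (a step that is already met when the one before it is completed fails the run):
1. the narrower cupboard's front is shut while the wider one has not yet been opened (value of joint small_front below 0.17 rad and value of joint large_front below 0.3 rad), for 0.2 s.
2. the wider cupboard's front is pulled down (value of joint large_front above 1.33 rad), for 0.2 s.
At the end, for the whole second after the job is handed in: The narrower cupboard's front is shut to within 0.17 rad (10 degrees), the wider cupboard's front is down to within 0.17 rad of its stop (beyond 1.33 rad), and both are at rest (value of joint small_front below 0.17 rad and value of joint large_front above 1.33 rad and velocity of joint large_front between -0.05 and 0.05 rad/s and velocity of joint small_front between -0.05 and 0.05 rad/s); the robot touches nothing.
It also fails if it takes over 64 s, if anything falls off the work surface, if the arm or the gripper's body presses on something with over 40 N, if the wrist force passes 120 N, or if a joint passes its speed limit or range.

## Robot

A 6-joint arm with a two-finger parallel gripper is mounted at the origin on a cart in front of the work surface, level with it; the furniture and walls round the work are solid. World frame = base frame: x ahead of the robot, y to its left, z up, the work surface at z = 0. Lengths are in m, angles in rad, forces in N, time in s.
With the tool pointing down it reaches from about 0.3 to 0.875 m from the base axis. Payload 6.4 kg.
Tool frame: the origin (TCP) lies at the very end of the fingers, on their centre line; the grasp point (between the pads) lies 19 mm behind it (ctrl.tcp_to_grasp is the distance from the TCP to the grasp point, in m); z points along the fingers, y is the direction in which the jaws open and shut (so a half turn about z gives the same grasp; the last joint's range is limited). The gripper opens to 85 mm and grips with 20 to 120 N. Pads are 22 mm wide; open, the fingers measure 114 mm over their backs; the gripper's body (76 mm by 85 mm) begins 54 mm behind the grasp point. The pads swing forward as they close: fully open they stand 13 mm farther back than shut.
Start: joints at [1.044, 0.181, 1.607, -0, 1.354, -0.206], TCP at [0.181, 0.546, 0.206] pointing down, gripper open.
Joint ranges: [-2.99, 2.99], [-0.89, 2.07], [0.3, 2.58], [-1.14, 4.28], [0, 2.63], [-3.12, 3.12]. Speed limits (rad/s): [2.57, 2.57, 3.01, 3.14, 3.14, 3.14].

## Interface

Orientations are given as a unit quaternion [w, x, y, z].
In Python, from bench import ctrl gives the robot as it stands. The module is installed in compiled form; this text tells all that it offers.
- The arm moves only by the tool drive_tool, never from a script. Its argument "deltas" is a list of rows, each an object with "slide": the shift along the tool's x, y, z as a fraction of full scale, a list of three; "delta_rot": the turn, a rotation vector about the tool's x, y, z as a fraction of full scale, a list of three; "hand": the opening, from 0 (shut) to 1 (fully open). In form: [{"slide": [tx, ty, tz], "delta_rot": [wx, wy, wz], "hand": hand}, ...]. A call has exactly 5 rows; each row shifts and turns the commanded pose from where the row before left it, along the tool's axes as they then stand; what a row does not reach is not made up. Full scale, the value 1, is 50 mm for a shift and 180 degrees for a turn. A row lasts 1/8 s, in which the tool goes at most 62.5 mm and 10.7 degrees, less where a joint would pass 70% of its speed; a pose out of reach is approached as far as the arm can. A call with a number of a shift or a turn outside -1 to 1 is refused whole. A call with a gripper value outside its range is refused whole. The fingers move at their own pace and stop on an object; the grip force is fixed at half the most. Time passes only in rows, so rows that do not move let the fingers close, or fill a call up. It gives the time, the measured TCP pose, the force and the opening at its end, in the units of the state.
- ctrl.get_obs(): the state, without advancing time (a new reading comes with each control period).
- ctrl.camera(name): name is "scene" or "top"; returns a dict with "frame" (400x640x3 uint8, red, green, blue), "mtx" (3x3 intrinsics, pixels), "dist" ([k1, k2, p1, p2, k3] as OpenCV has them; the pictures are not rectified), "R" (3x3) and "t" (3): a world point X has camera coordinates R X + t. Camera axes: x right, y down, z forward; pixel columns grow to the right and rows downward; lengths in m; the calibration is good to about 2 mm. A picture is of the moment at which its call begins. There is no depth.
- ctrl.hand_in(): hands the job in, once; it reports no verdict.
The state is a dict: "time_s": time; "q": joint angles; "dq": joint speeds; "joint_efforts": joint torques, N m; "eef_pos": TCP position; "eef_rot": TCP orientation; "wrist_force": force on the tool from outside, world axes, zero at the start; "torque": the same for the moment, N m; "opening": opening from 0.0 (shut) to 1.0 (fully open).
Only numpy, scipy, OpenCV 4.12 (cv2) and the standard library are available. Lean on these libraries where they do the work, as an engineer would, in place of code of your own. Each camera call takes 0.05 s, during which the arm holds its last target.

## Working session

There is one attempt and no reset: what is moved stays moved. The work goes in short steps, Python scripts to look and compute and a tool call to move; the robot and the scene stay as the last step left them, time stands still between calls to the robot, and variables do not carry over. Pictures are saved under pics/ and viewed, and the job is handed in when it is done.

Besides the shell and the picture viewer there is one more tool, called after ">>>" in YAML: its name, and indented under it one key for each argument. drive_tool: Moves the arm, as the interface text tells. Its arguments: {"type":"object","properties":{"deltas":{"type":"array","items":{"type":"object","properties":{"slide":{"type":"array","items":{"type":"number"}},"delta_rot":{"type":"array","items":{"type":"number"}},"hand":{"type":"number"}}}}},"required":["deltas"]}

```bash
mkdir -p pics; python3 - <<'E'
from bench import ctrl
import cv2,pickle
o=ctrl.get_obs();print(o)
d={}
for n in("scene","top"):
    c=ctrl.camera(n);d[n]=c;cv2.imwrite(f"pics/{n}0.png",c["frame"][:,:,::-1]);print(n,c["mtx"],c["dist"],c["R"],c["t"])
pickle.dump(d,open("c0.pkl","wb"))
E
```

```text
{'time_s': 0.0, 'q': array([ 1.04364452e+00,  1.81566074e-01,  1.60800233e+00,  3.30410890e-06,
        1.35382015e+00, -2.06316613e-01]), 'dq': array([ 0.0003141 , -0.0006234 ,  0.00129418, -0.00176511,  0.00135629,
       -0.00067679]), 'joint_efforts': array([ 6.72795818e-05, -4.44878411e+01, -3.51324499e+01, -4.10464281e-04,
        9.28324676e-03,  5.80815225e-06]), 'eef_pos': array([0.18101319, 0.54512985, 0.20487288]), 'eef_rot': array([-3.23481605e-04,  1.59730746e-01,  9.87160211e-01, -8.37658546e-04]), 'wrist_force': array([-0.07828422, -0.26205048,  0.70114351]), 'torque': array([0.0369105 , 0.03498033, 0.04979348]), 'opening': 0.9963931153456799}
scene [[382.64849708   0.         316.47788608]
 [  0.         382.64849708 205.76736514]
 [  0.           0.           1.        ]] [-0.05806568  0.          0.          0.          0.        ] [[ 0.55874395 -0.82919429 -0.0155571 ]
 [-0.63851    -0.418131   -0.6461203 ]
 [ 0.52925436  0.37094918 -0.76307701]] [-0.38695984  0.44071091  0.67495512]
top [[369.22097754   0.         324.13681526]
 [  0.         369.22097754 200.16115316]
 [  0.           0.           1.        ]] [-0.01801671  0.          0.          0.          0.        ] [[-0.21665229 -0.97623284 -0.00558725]
 [-0.95634765  0.21338199 -0.19966798]
 [ 0.19611466 -0.03791517 -0.97984768]] [0.03330413 0.6361841  0.87056684]
```

```bash
ls .
```

```text
c0.pkl
pics
```

View pics/scene0.png

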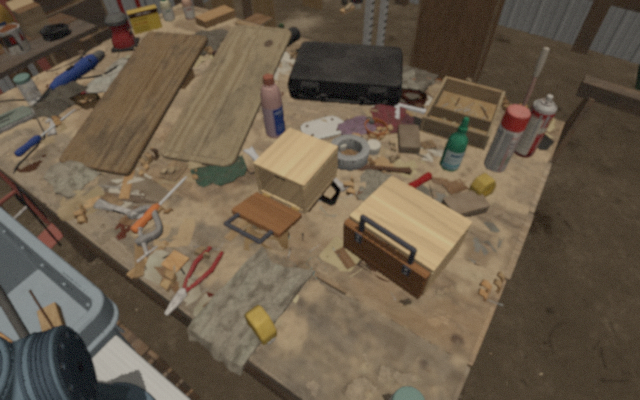

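View pics/top0.png

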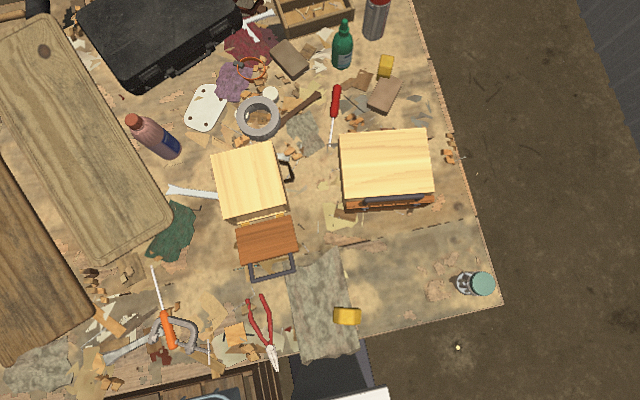

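The scene shows the narrower cupboard open, with its bar near scene (245,233) and top (272,270). The wider one is shut, with its bar near scene (387,240) and top (392,198). I'll zoom in on both.

```bash
python3 - <<'E'
import cv2,pickle,numpy as np
d=pickle.load(open("c0.pkl","rb"))
def crop(n,x,y,w,h,s):
    return cv2.resize(d[n]["frame"][y:y+h,x:x+w,::-1],None,fx=s,fy=s,interpolation=cv2.INTER_CUBIC)
a=crop("scene",215,180,95,70,4);b=crop("scene",335,180,95,70,4)
c=crop("top",225,210,95,70,4);e=crop("top",332,165,110,55,4)[:, :]
e=cv2.resize(crop("top",335,150,105,70,4),(380,280)) if 0 else crop("top",342,150,95,70,4)
cv2.imwrite("pics/z0.png",np.vstack([np.hstack([a,b]),np.hstack([c,e])]))
E
```

```text
(no output)
```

View pics/z0.png

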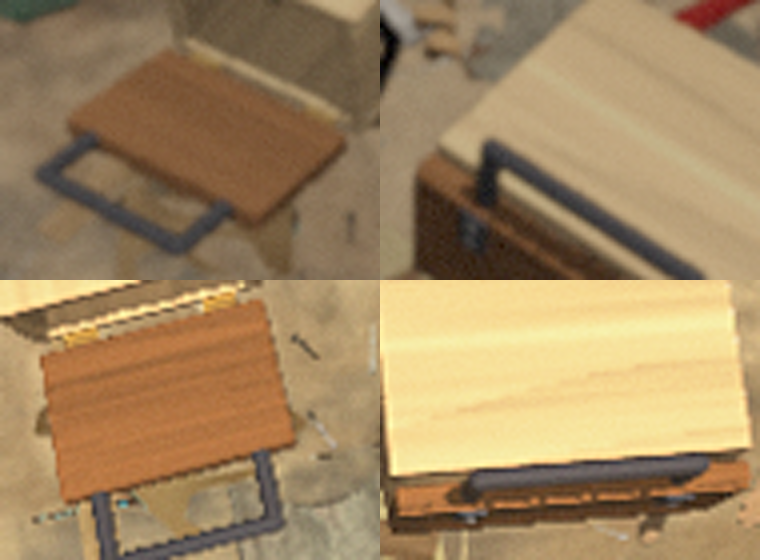

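```bash
python3 - <<'E'
import cv2,pickle,numpy as np
d=pickle.load(open("c0.pkl","rb"))
def m(n,x,y,w,h,s):
    f=d[n]["frame"][y:y+h,x:x+w].astype(int)
    mk=((f[...,2]>f[...,0]-12)&(f.sum(2)<330)).astype(np.uint8)
    print(n,x,y,mk.sum())
    v=d[n]["frame"][y:y+h,x:x+w,::-1].copy()
    v2=v.copy(); v2[mk>0]=(0,0,255)
    g=np.hstack([v,v2]); return cv2.resize(g,None,fx=s,fy=s,interpolation=cv2.INTER_CUBIC)
ims=[m("scene",220,205,60,45,6),m("scene",350,205,70,75,5),m("top",240,245,65,42,6),m("top",350,180,75,35,5)]
W=max(i.shape[1] for i in ims)
a=[cv2.copyMakeBorder(i,0,0,0,W-i.shape[1],0) for i in ims]
cv2.imwrite("pics/z1.png",np.vstack(a[:2]));cv2.imwrite("pics/z2.png",np.vstack(a[2:]))
E
```

```text
scene 220 205 216
scene 350 205 397
top 240 245 293
top 350 180 189
```

View pics/z1.png

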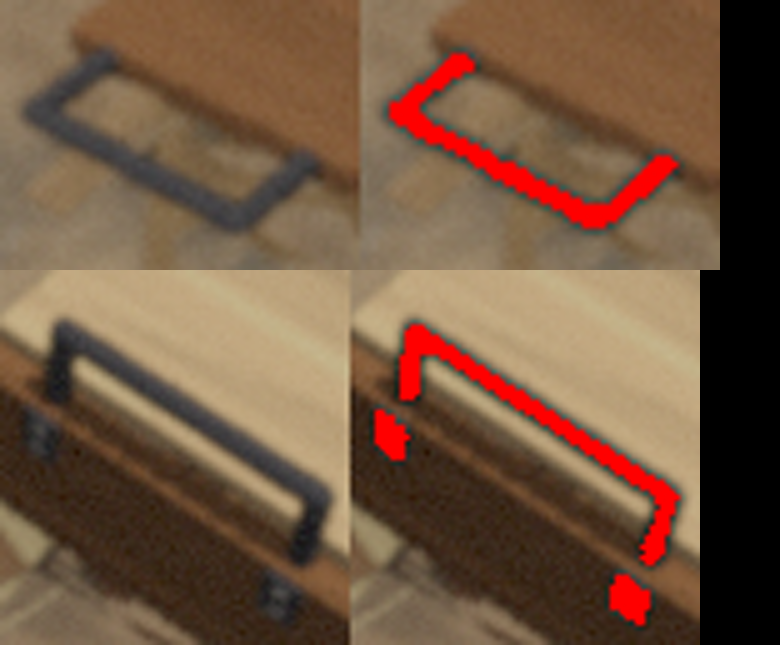

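View pics/z2.png

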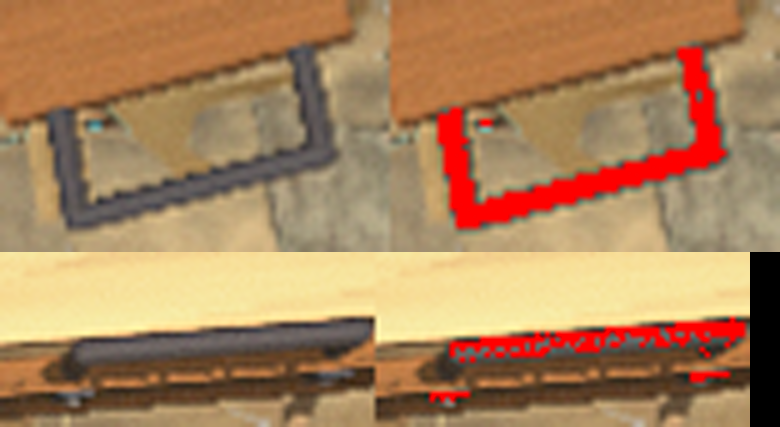

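```bash
cat >h.py <<'E'
import numpy as np,cv2
def ray(c,p):
    q=cv2.undistortPoints(np.array([[p]],float),c["mtx"],c["dist"])[0,0]
    R=c["R"];return -R.T@c["t"],(lambda v:v/np.linalg.norm(v))(R.T@np.array([q[0],q[1],1]))
def tri(c1,p1,c2,p2):
    o1,d1=ray(c1,p1);o2,d2=ray(c2,p2)
    s=np.linalg.lstsq(np.c_[d1,-d2],o2-o1,rcond=None)[0]
    a=o1+s[0]*d1;b=o2+s[1]*d2
    return (a+b)/2,np.linalg.norm(a-b)
def proj(c,X):
    return cv2.projectPoints(np.array(X,float).reshape(-1,1,3),cv2.Rodrigues(c["R"])[0],np.array(c["t"],float),c["mtx"],c["dist"])[0][:,0]
E
python3 - <<'E'
from h import *;import pickle
d=pickle.load(open("c0.pkl","rb"));S,T=d["scene"],d["top"]
for nm,l in dict(small=[((225.5,222.9),(251.8,280.4)),((259.3,240.6),(292.9,270.8))],large=[((362.4,217),(366.5,199.8)),((413.2,250),(422,196))]).items():
    P=[]
    for s,t in l:
        p,g=tri(S,s,T,t);P.append(p);print(nm,p.round(4),g.round(4))
    m=(P[0]+P[1])/2;v=P[1]-P[0];print(" mid",m.round(4),"len",np.linalg.norm(v).round(4),"yaw of outward(-x local)",np.arctan2(v[0],-v[1]).round(4))
E
```

```text
small [0.4706 0.1055 0.0866] 0.0024
small [0.4723 0.0045 0.0915] 0.0
 mid [0.4715 0.055  0.0891] len 0.1011 yaw of outward(-x local) 0.0162
large [ 0.5822 -0.1898  0.1952] 0.0018
large [ 0.5636 -0.3086  0.198 ] 0.0021
 mid [ 0.5729 -0.2492  0.1966] len 0.1203 yaw of outward(-x local) -0.155
```

Both bars check out. The end-post spacings are 101 and 120 mm (expected 100 and 120). The large bar is at z = 0.197 (text says 0.195). The small bar is at z = 0.089, which puts its front at about 1.30 rad. Next I'll rise and turn the tool.

>>> drive_tool:
  deltas:
    - {"slide": [0, 0, -0.2], "delta_rot": [0, 0, 0.05], "hand": 0.5}
    - {"slide": [0, 0, -0.2], "delta_rot": [0, 0, 0.05], "hand": 0.5}
    - {"slide": [0, 0, -0.2], "delta_rot": [0, 0, 0.05], "hand": 0.5}
    - {"slide": [0, 0, -0.2], "delta_rot": [0, 0, 0.05], "hand": 0.5}
    - {"slide": [0, 0, 0], "delta_rot": [0, 0, 0.05], "hand": 0.5}

```text
time_s: 0.72
eef_pos: [0.1814, 0.5459, 0.2464]
eef_rot: [-0.0, 0.528, 0.85, 0.0]
wrist_force: [0.3, -0.5, -0.7]
opening: 0.501
```

```bash
cat >>h.py <<'E'
from scipy.spatial.transform import Rotation as Ro
def todo(P,yaw):
    from bench import ctrl
    o=ctrl.get_obs();q=o["eef_rot"];R=Ro.from_quat([q[1],q[2],q[3],q[0]])
    y=np.array([np.cos(yaw),np.sin(yaw),0]);z=np.array([0,0,-1.])
    G=Ro.from_matrix(np.c_[np.cross(y,z),y,z])
    d=(R.inv()*G)
    print("t",o["time_s"],"pos",o["eef_pos"].round(4),"open",round(o["opening"],3),"F",o["wrist_force"].round(1))
    print("rot (units)",(d.as_rotvec()/np.pi).round(4),"slide units now-axes",(R.inv().apply(np.array(P)-o["eef_pos"])/.05).round(3),"goal-axes",(G.inv().apply(np.array(P)-o["eef_pos"])/.05).round(3))
E
python3 -c "
from h import *
todo([.4715,.055,.2],.017)"
```

```text
t 0.725 pos [0.1814 0.5459 0.2464] open 0.501 F [ 0.3 -0.5 -0.7]
rot (units) [ 0.0002 -0.0002  0.1408] slide units now-axes [-11.373   0.846   0.922] goal-axes [-9.916  5.634  0.927]
```

>>> drive_tool:
  deltas:
    - {"slide": [0, 0, 0], "delta_rot": [0, 0, 0.047], "hand": 0.5}
    - {"slide": [0, 0, 0], "delta_rot": [0, 0, 0.047], "hand": 0.5}
    - {"slide": [0, 0, 0], "delta_rot": [0, 0, 0.047], "hand": 0.5}
    - {"slide": [-0.6, 0.34, 0], "delta_rot": [0, 0, 0], "hand": 0.5}
    - {"slide": [-0.6, 0.34, 0], "delta_rot": [0, 0, 0], "hand": 0.5}

```text
time_s: 1.35
eef_pos: [0.2165, 0.4856, 0.2451]
eef_rot: [0.0, 0.699, 0.715, -0.001]
wrist_force: [0.4, -1.0, 1.2]
opening: 0.499
```

>>> drive_tool:
  deltas:
    - {"slide": [-0.7, 0.4, 0], "delta_rot": [0, 0, 0], "hand": 0.5}
    - {"slide": [-0.7, 0.4, 0], "delta_rot": [0, 0, 0], "hand": 0.5}
    - {"slide": [-0.7, 0.4, 0], "delta_rot": [0, 0, 0], "hand": 0.5}
    - {"slide": [-0.7, 0.4, 0], "delta_rot": [0, 0, 0], "hand": 0.5}
    - {"slide": [-0.7, 0.4, 0], "delta_rot": [0, 0, 0], "hand": 0.5}

```text
time_s: 1.98
eef_pos: [0.3206, 0.3124, 0.2455]
eef_rot: [-0.0, 0.699, 0.715, -0.0]
wrist_force: [0.9, -0.0, -0.2]
opening: 0.499
```

>>> drive_tool:
  deltas:
    - {"slide": [-0.7, 0.4, 0], "delta_rot": [0, 0, 0], "hand": 0.5}
    - {"slide": [-0.7, 0.4, 0], "delta_rot": [0, 0, 0], "hand": 0.5}
    - {"slide": [-0.7, 0.4, 0], "delta_rot": [0, 0, 0], "hand": 0.5}
    - {"slide": [-0.7, 0.4, 0], "delta_rot": [0, 0, 0], "hand": 0.5}
    - {"slide": [-0.7, 0.4, 0], "delta_rot": [0, 0, 0], "hand": 0.5}

```text
time_s: 2.6
eef_pos: [0.4244, 0.1396, 0.2455]
eef_rot: [-0.0, 0.699, 0.715, -0.0]
wrist_force: [-0.8, 0.6, 0.1]
opening: 0.502
```

```bash
python3 -c "
from h import *
todo([.4715,.055,.070],.017)"
```

```text
t 2.6 pos [0.4244 0.1396 0.2455] open 0.502 F [-0.8  0.6  0.1]
rot (units) [-0.0001 -0.      0.0014] slide units now-axes [-1.712  0.907  3.51 ] goal-axes [-1.708  0.913  3.511]
```

>>> drive_tool:
  deltas:
    - {"slide": [-0.6, 0.3, 0], "delta_rot": [0, 0, 0.0014], "hand": 0.45}
    - {"slide": [-0.6, 0.3, 0.2], "delta_rot": [0, 0, 0], "hand": 0.45}
    - {"slide": [-0.51, 0.31, 0.5], "delta_rot": [0, 0, 0], "hand": 0.45}
    - {"slide": [0, 0, 0.7], "delta_rot": [0, 0, 0], "hand": 0.45}
    - {"slide": [0, 0, 0.7], "delta_rot": [0, 0, 0], "hand": 0.45}

```text
time_s: 3.22
eef_pos: [0.4711, 0.0557, 0.1395]
eef_rot: [-0.0, 0.701, 0.713, -0.0]
wrist_force: [0.5, -0.6, -0.7]
opening: 0.449
```

```bash
cat > look.py <<'E'
import sys;from h import *;from bench import ctrl;import pickle
n=sys.argv[1];b=list(map(int,sys.argv[2:10]))
d={k:ctrl.camera(k) for k in("scene","top")};pickle.dump(d,open(f"c{n}.pkl","wb"))
i=[cv2.resize(d[k]["frame"][y:y+90,x:x+120,::-1],(480,360),interpolation=cv2.INTER_CUBIC) for k,x,y in (("scene",b[0],b[1]),("top",b[2],b[3]))]
i=[cv2.resize(a,(400,300)) for a in i]
cv2.imwrite(f"pics/l{n}.png",np.hstack(i))
E
python3 look.py 1 190 150 220 210; python3 -c "
from h import *
todo([.4715,.055,.070],.017)"
```

```text
t 3.325 pos [0.4677 0.0564 0.1368] open 0.454 F [-0.3 -0.4 -0.5]
rot (units) [-0.0027 -0.0004 -0.0001] slide units now-axes [-0.032  0.087  1.335] goal-axes [-0.03   0.075  1.335]
```

View pics/l1.png

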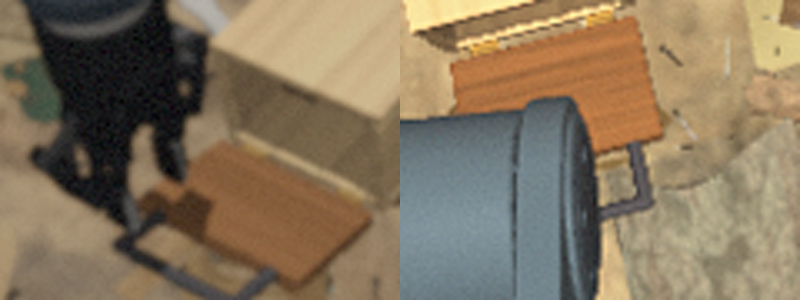

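The fingers are above the bar, one on each side. In the scene crop they point at the bar's left part, which fits the view from above. The top crop is mostly hidden by the arm. I'm going down.

>>> drive_tool:
  deltas:
    - {"slide": [0, 0.05, 0.4], "delta_rot": [0, 0, 0], "hand": 0.45}
    - {"slide": [0, 0, 0.4], "delta_rot": [0, 0, 0], "hand": 0.45}
    - {"slide": [0, 0, 0.3], "delta_rot": [0, 0, 0], "hand": 0.45}
    - {"slide": [0, 0, 0.23], "delta_rot": [0, 0, 0], "hand": 0.45}
    - {"slide": [0, 0, 0], "delta_rot": [0, 0, 0], "hand": 0.45}

```text
time_s: 3.95
eef_pos: [0.4733, 0.0563, 0.0739]
eef_rot: [-0.0, 0.701, 0.713, -0.0]
wrist_force: [-0.3, -0.8, -0.7]
opening: 0.45
```

```bash
python3 look.py 2 190 150 220 210; python3 -c "
from h import *
todo([.4715,.055,.070],.017)"
```

```text
t 4.05 pos [0.4741 0.0562 0.0748] open 0.45 F [-0.1  1.1  0.9]
rot (units) [0.0002 0.     0.0001] slide units now-axes [-0.023 -0.052  0.095] goal-axes [-0.023 -0.052  0.095]
```

View pics/l2.png

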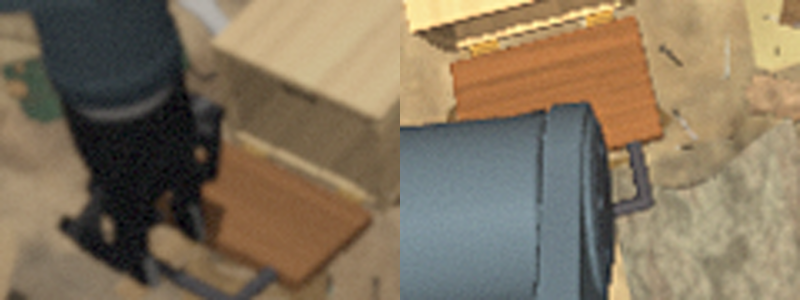

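The fingers now straddle the bar and the wrist force is near zero. I'm closing them.

>>> drive_tool:
  deltas:
    - {"slide": [0, -0.05, 0.1], "delta_rot": [0, 0, 0], "hand": 0.3}
    - {"slide": [0, 0, 0], "delta_rot": [0, 0, 0], "hand": 0.0}
    - {"slide": [0, 0, 0], "delta_rot": [0, 0, 0], "hand": 0.0}
    - {"slide": [0, 0, 0], "delta_rot": [0, 0, 0], "hand": 0.0}
    - {"slide": [0, 0, 0], "delta_rot": [0, 0, 0], "hand": 0.0}

```text
time_s: 4.68
eef_pos: [0.4713, 0.0562, 0.0694]
eef_rot: [0.0, 0.701, 0.713, 0.0]
wrist_force: [0.1, -0.3, -0.5]
opening: -0.002
```

```bash
cat > arc.py <<'E'
# arc rows in tool axes: y = inward horizontal, z = down (tool), units 50mm
import sys;from h import *
a,b,n,sg=float(sys.argv[1]),float(sys.argv[2]),int(sys.argv[3]),float(sys.argv[4])
th=np.linspace(a,b,n+1)
r=-.145*np.sin(th);z=.05+.145*np.cos(th)
for i in range(n): print(i,th[i+1].round(3),"y %.3f z %.3f"%(sg*(r[i+1]-r[i])/.05,-(z[i+1]-z[i])/.05),"total dz",(z[i+1]-z[0]).round(4))
E
python3 arc.py 1.3 .04 18 1;python3 -c "
from h import *
todo([.4715,.055,.070],.017)"
```

```text
0 1.23 y 0.061 z -0.194 total dz 0.0097
1 1.16 y 0.074 z -0.189 total dz 0.0191
2 1.09 y 0.088 z -0.183 total dz 0.0283
3 1.02 y 0.100 z -0.177 total dz 0.0371
4 0.95 y 0.112 z -0.169 total dz 0.0456
5 0.88 y 0.124 z -0.161 total dz 0.0536
6 0.81 y 0.135 z -0.152 total dz 0.0612
7 0.74 y 0.145 z -0.142 total dz 0.0683
8 0.67 y 0.155 z -0.132 total dz 0.0749
9 0.6 y 0.163 z -0.120 total dz 0.0809
10 0.53 y 0.171 z -0.109 total dz 0.0863
11 0.46 y 0.179 z -0.096 total dz 0.0911
12 0.39 y 0.185 z -0.084 total dz 0.0953
13 0.32 y 0.190 z -0.071 total dz 0.0989
14 0.25 y 0.195 z -0.057 total dz 0.1017
15 0.18 y 0.198 z -0.043 total dz 0.1039
16 0.11 y 0.201 z -0.029 total dz 0.1053
17 0.04 y 0.202 z -0.015 total dz 0.1061
t 4.675 pos [0.4713 0.0562 0.0694] open -0.002 F [ 0.1 -0.3 -0.5]
rot (units) [0.0001 0.     0.0001] slide units now-axes [-0.024  0.003 -0.012] goal-axes [-0.024  0.003 -0.012]
```

The opening came to 0, so the fingers closed past the bar (a grip would read about 0.14). I need to see where the bar is.

```bash
python3 look.py 3 190 170 220 210;  python3 - <<'E'
from h import *;import pickle
d=pickle.load(open("c3.pkl","rb"))
for k in d: print(k,proj(d[k],[[.4713,.0562,.0694],[.4713,.0562,.0884]]))
cv2.imwrite("pics/f3.png",d["scene"]["frame"][:,:,::-1])
E
```

```text
scene [[243.19996341 236.32750343]
 [241.8588864  231.49492854]]
top [[272.89347373 275.99695396]
 [271.75829395 276.0102595 ]]
```

View pics/l3.png

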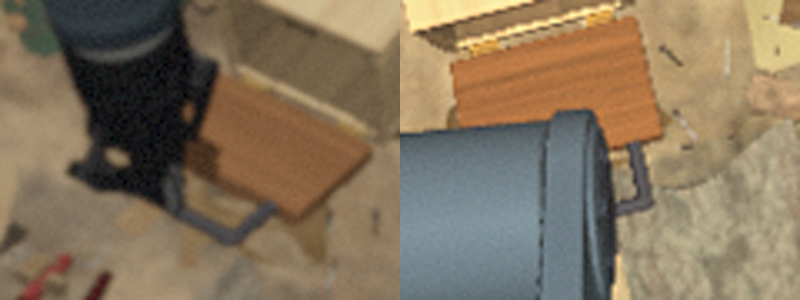

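View pics/f3.png

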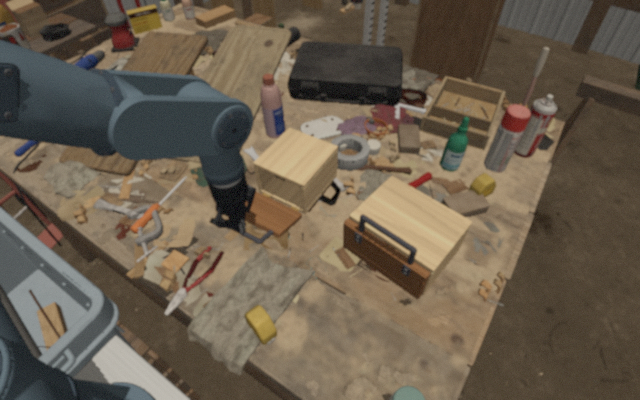

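```bash
python3 - <<'E'
from h import *;import pickle
o=[]
for n in(2,3):
    d=pickle.load(open(f"c{n}.pkl","rb"))
    f=d["scene"]["frame"][185:250,200:270,::-1]
    f=np.clip(f.astype(float)*2.2,0,255).astype(np.uint8)
    f=cv2.resize(f,None,fx=5.6,fy=5.6,interpolation=cv2.INTER_CUBIC);o.append(f)
    print(-d["scene"]["R"].T@d["scene"]["t"])
cv2.imwrite("pics/z3.png",np.hstack(o))
E
```

```text
[ 0.14038685 -0.38696404  0.79377503]
[ 0.14038685 -0.38696404  0.79377503]
```

View pics/z3.png

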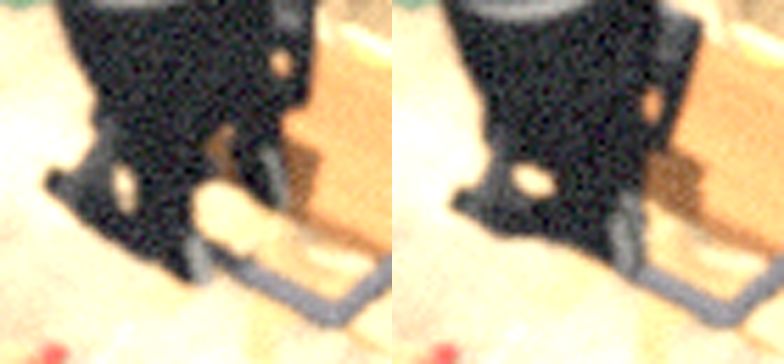

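The pictures put the pads on the bar line, but the opening reads shut. A small lift along the arc will show whether the bar is held.

>>> drive_tool:
  deltas:
    - {"slide": [0, 0.06, -0.19], "delta_rot": [0, 0, 0], "hand": 0.0}
    - {"slide": [0, 0.07, -0.19], "delta_rot": [0, 0, 0], "hand": 0.0}
    - {"slide": [0, 0.09, -0.18], "delta_rot": [0, 0, 0], "hand": 0.0}
    - {"slide": [0, 0, 0], "delta_rot": [0, 0, 0], "hand": 0.0}
    - {"slide": [0, 0, 0], "delta_rot": [0, 0, 0], "hand": 0.0}

```text
time_s: 5.4
eef_pos: [0.4821, 0.0564, 0.0972]
eef_rot: [-0.0, 0.701, 0.713, -0.0]
wrist_force: [-0.0, 1.0, 0.4]
opening: -0.0
```

```bash
python3 look.py 4 190 160 220 210;  python3 - <<'E'
from h import *;import pickle
d=pickle.load(open(f"c4.pkl","rb"))
o=[]
for k,x,y in(("scene",200,185),("top",235,215)):
    f=d[k]["frame"][y:y+65,x:x+70,::-1]
    f=np.clip(f.astype(float)*(2 if k=="scene" else 1.2),0,255).astype(np.uint8)
    o.append(cv2.resize(f,None,fx=5.6,fy=5.6,interpolation=cv2.INTER_CUBIC))
cv2.imwrite("pics/z4.png",np.hstack(o))
E
```

```text
(no output)
```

View pics/z4.png

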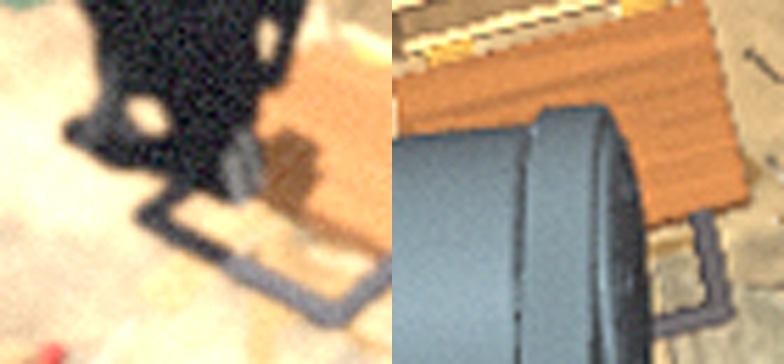

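```bash
python3 - <<'E'
from h import *;import pickle
from bench import ctrl
d=pickle.load(open("c4.pkl","rb"));o=ctrl.get_obs();p=o["eef_pos"];print(p,ctrl.tcp_to_grasp)
P=[p,p+[0,0,.019],[.4715,.055,.089]]
for k in d: print(k,proj(d[k],P).round(1))
E
```

```text
[0.48172534 0.05646554 0.09687963] 0.0187
scene [[244.2 226.2]
 [242.8 221.1]
 [242.3 231.5]]
top [[270.3 271.6]
 [269.1 271.5]
 [272.2 275.8]]
```

The bar didn't move. In the scene crop the visible fingertips sit at about (243,220), but the reported TCP projects to (244,226). So the real tips are about 20 mm higher than reported, and they closed just above the bar. Lowering 20 mm further is safe either way, since even the reported TCP would still be 47 mm above the bench. First I'll go up, open and take a cleaner look.

>>> drive_tool:
  deltas:
    - {"slide": [0, -0.1, -0.3], "delta_rot": [0, 0, 0], "hand": 0.45}
    - {"slide": [0, -0.1, -0.1], "delta_rot": [0, 0, 0], "hand": 0.45}
    - {"slide": [0, 0, 0], "delta_rot": [0, 0, 0], "hand": 0.45}
    - {"slide": [0, 0, 0], "delta_rot": [0, 0, 0], "hand": 0.45}
    - {"slide": [0, 0, 0], "delta_rot": [0, 0, 0], "hand": 0.45}

```text
time_s: 6.12
eef_pos: [0.4721, 0.0562, 0.1171]
eef_rot: [-0.0, 0.701, 0.713, -0.0]
wrist_force: [0.4, -0.1, 0.3]
opening: 0.449
```

```bash
cat > zoom.py <<'E'
import sys;from h import *;from bench import ctrl;import pickle
n,x,y=sys.argv[1],int(sys.argv[2]),int(sys.argv[3])
c=ctrl.camera("scene");pickle.dump(dict(scene=c),open(f"c{n}.pkl","wb"))
f=c["frame"][y:y+70,x:x+90,::-1];f=np.clip(f.astype(float)*2,0,255).astype(np.uint8)
f=cv2.resize(f,None,fx=8,fy=8,interpolation=cv2.INTER_CUBIC)
o=ctrl.get_obs();p=o["eef_pos"];q=o["eef_rot"];R=Ro.from_quat([q[1],q[2],q[3],q[0]])
for P,col in((p,(0,0,255)),(p-R.apply([0,0,.019]),(0,255,0))):
    u=proj(c,P)[0];cv2.circle(f,(int((u[0]-x+.5)*8),int((u[1]-y+.5)*8)),4,col,-1)
print(p.round(4),round(o["opening"],3),o["wrist_force"].round(1))
cv2.imwrite(f"pics/z{n}.png",f)
E
python3 zoom.py 5 200 180
```

```text
[0.4721 0.0562 0.117 ] 0.456 [ 0.9 -0.5 -1.1]
```

View pics/z5.png

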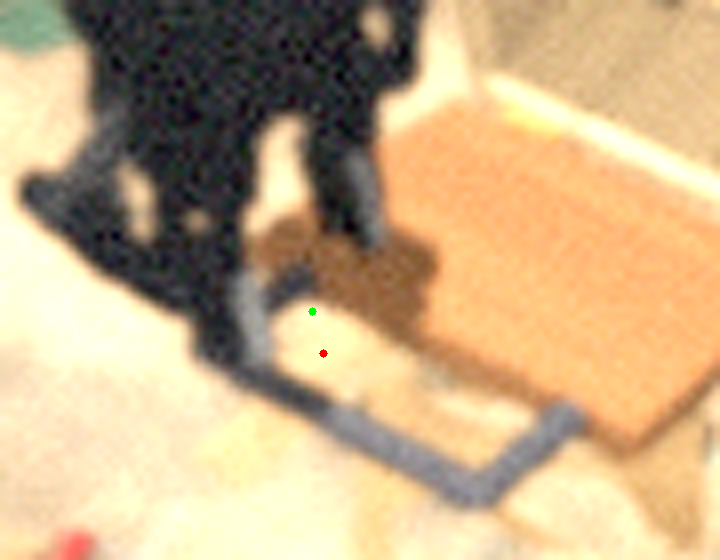

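The tips' midpoint lies on the green dot, which is 19 mm behind the reported TCP. That confirms the offset, so I'm going down to a reported z of 0.050.

>>> drive_tool:
  deltas:
    - {"slide": [0, 0, 0.4], "delta_rot": [0, 0, 0], "hand": 0.45}
    - {"slide": [0, 0, 0.4], "delta_rot": [0, 0, 0], "hand": 0.45}
    - {"slide": [0, 0, 0.35], "delta_rot": [0, 0, 0], "hand": 0.45}
    - {"slide": [0, 0, 0.2], "delta_rot": [0, 0, 0], "hand": 0.45}
    - {"slide": [0, 0, 0], "delta_rot": [0, 0, 0], "hand": 0.45}

```text
time_s: 6.8
eef_pos: [0.4716, 0.0563, 0.0492]
eef_rot: [-0.001, 0.701, 0.713, -0.001]
wrist_force: [1.4, 0.9, -0.8]
opening: 0.45
```

```bash
python3 zoom.py 6 200 190
```

```text
[0.4722 0.0562 0.0498] 0.447 [ 0.1  0.7 -0.4]
```

View pics/z6.png

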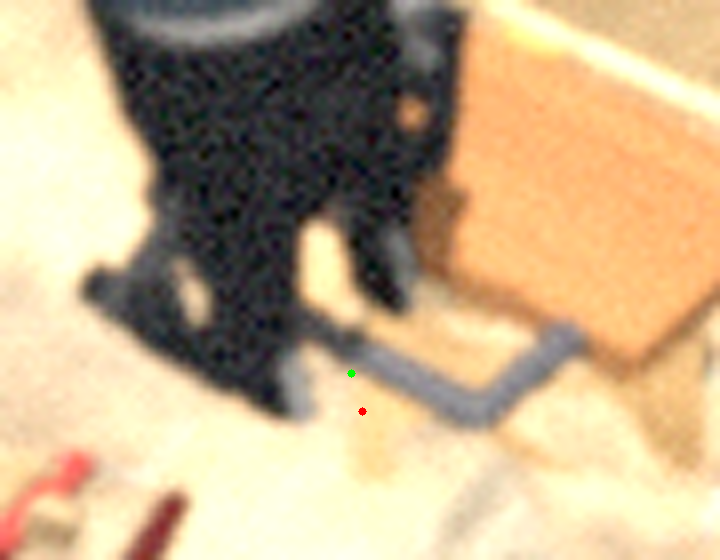

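The bar now passes between the fingers, with the tips below it. I'm closing again.

>>> drive_tool:
  deltas:
    - {"slide": [0, 0, 0], "delta_rot": [0, 0, 0], "hand": 0.25}
    - {"slide": [0, 0, 0], "delta_rot": [0, 0, 0], "hand": 0.0}
    - {"slide": [0, 0, 0], "delta_rot": [0, 0, 0], "hand": 0.0}
    - {"slide": [0, 0, 0], "delta_rot": [0, 0, 0], "hand": 0.0}
    - {"slide": [0, 0, 0], "delta_rot": [0, 0, 0], "hand": 0.0}

```text
time_s: 7.48
eef_pos: [0.4706, 0.0562, 0.0497]
eef_rot: [-0.001, 0.701, 0.713, -0.001]
wrist_force: [-6.3, -1.3, 1.8]
opening: 0.115
```

```bash
python3 zoom.py 7 200 190
```

```text
[0.4705 0.0562 0.0497] 0.113 [-5.9 -1.2  3.2]
```

View pics/z7.png

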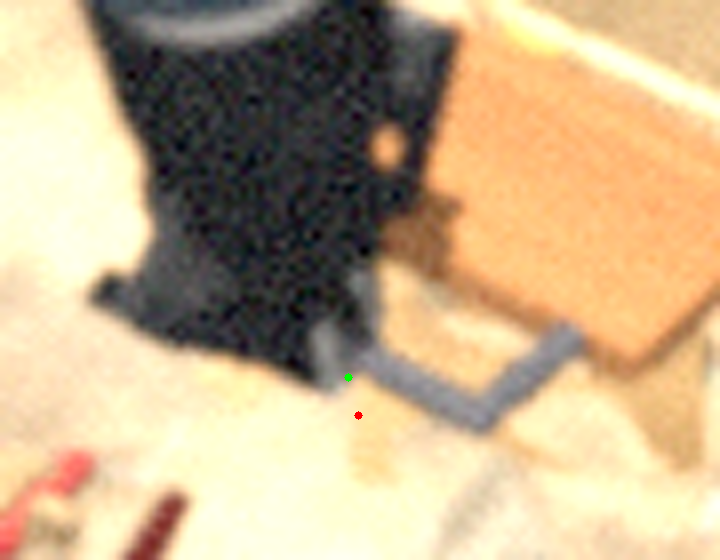

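The bar is held: the opening is 0.113, or about 10 mm, with a small side load. I'm following the shutting arc from 1.30 rad.

>>> drive_tool:
  deltas:
    - {"slide": [0, 0.06, -0.19], "delta_rot": [0, 0, 0], "hand": 0.0}
    - {"slide": [0, 0.07, -0.19], "delta_rot": [0, 0, 0], "hand": 0.0}
    - {"slide": [0, 0.09, -0.18], "delta_rot": [0, 0, 0], "hand": 0.0}
    - {"slide": [0, 0.1, -0.18], "delta_rot": [0, 0, 0], "hand": 0.0}
    - {"slide": [0, 0.11, -0.17], "delta_rot": [0, 0, 0], "hand": 0.0}

```text
time_s: 8.15
eef_pos: [0.4901, 0.0569, 0.0949]
eef_rot: [-0.003, 0.701, 0.713, -0.003]
wrist_force: [-11.4, -0.5, -0.5]
opening: 0.109
```

```bash
python3 zoom.py 8 200 170
```

```text
[0.491  0.057  0.0961] 0.113 [-13.2  -0.4   6.3]
```

View pics/z8.png

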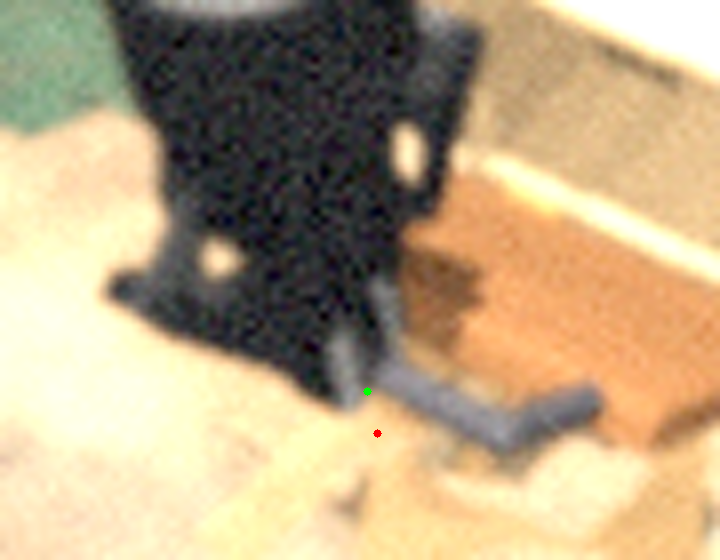

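The front rotates with the grip and the bar stays between the pads. Side load is 13 N, so I'll cut the inward travel slightly.

>>> drive_tool:
  deltas:
    - {"slide": [0, 0.09, -0.16], "delta_rot": [0, 0, 0], "hand": 0.0}
    - {"slide": [0, 0.12, -0.15], "delta_rot": [0, 0, 0], "hand": 0.0}
    - {"slide": [0, 0.14, -0.14], "delta_rot": [0, 0, 0], "hand": 0.0}
    - {"slide": [0, 0.15, -0.13], "delta_rot": [0, 0, 0], "hand": 0.0}
    - {"slide": [0, 0.16, -0.12], "delta_rot": [0, 0, 0], "hand": 0.0}

```text
time_s: 8.82
eef_pos: [0.5231, 0.0581, 0.1313]
eef_rot: [-0.004, 0.701, 0.714, -0.003]
wrist_force: [-17.6, 1.1, 12.7]
opening: 0.108
```

>>> drive_tool:
  deltas:
    - {"slide": [0, 0.17, -0.11], "delta_rot": [0, 0, 0], "hand": 0.0}
    - {"slide": [0, 0.18, -0.1], "delta_rot": [0, 0, 0], "hand": 0.0}
    - {"slide": [0, 0.18, -0.08], "delta_rot": [0, 0, 0], "hand": 0.0}
    - {"slide": [0, 0.19, -0.07], "delta_rot": [0, 0, 0], "hand": 0.0}
    - {"slide": [0, 0, 0], "delta_rot": [0, 0, 0], "hand": 0.0}

```text
time_s: 9.45
eef_pos: [0.5645, 0.0597, 0.1523]
eef_rot: [0.0, 0.701, 0.713, 0.002]
wrist_force: [-5.5, 6.9, 14.6]
opening: 0.11
```

```bash
python3 zoom.py 9 210 135
```

```text
[0.5645 0.0597 0.1523] 0.109 [-5.2  6.8 13.8]
```

View pics/z9.png

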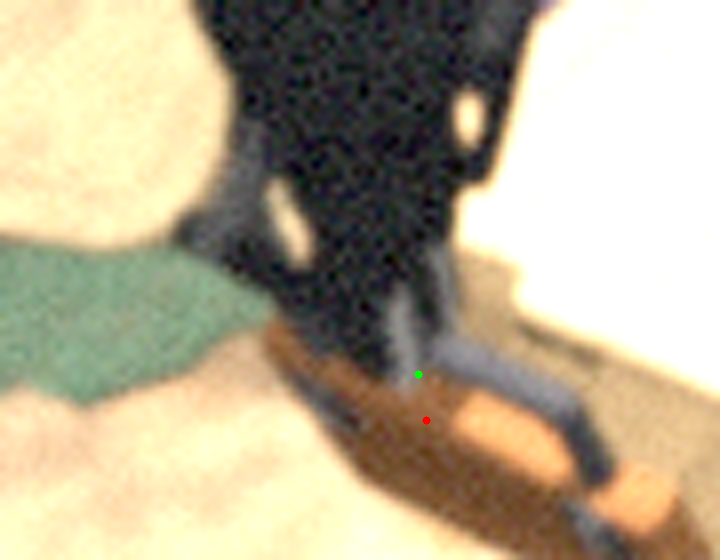

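The front is at about 0.3 rad and the bar is still held. Finishing the swing with a touch more lift, since the bar presses upward.

>>> drive_tool:
  deltas:
    - {"slide": [0, 0.19, -0.09], "delta_rot": [0, 0, 0], "hand": 0.0}
    - {"slide": [0.01, 0.2, -0.07], "delta_rot": [0, 0, 0], "hand": 0.0}
    - {"slide": [0.01, 0.2, -0.05], "delta_rot": [0, 0, 0], "hand": 0.0}
    - {"slide": [0, 0.15, -0.02], "delta_rot": [0, 0, 0], "hand": 0.0}
    - {"slide": [0, 0, 0], "delta_rot": [0, 0, 0], "hand": 0.0}

```text
time_s: 10.12
eef_pos: [0.6003, 0.0611, 0.161]
eef_rot: [-0.001, 0.701, 0.713, 0.001]
wrist_force: [-1.0, 4.0, 0.3]
opening: 0.109
```

```bash
python3 zoom.py 10 230 125
```

```text
[0.6003 0.0611 0.161 ] 0.107 [-0.4  4.5  0.6]
```

View pics/z10.png

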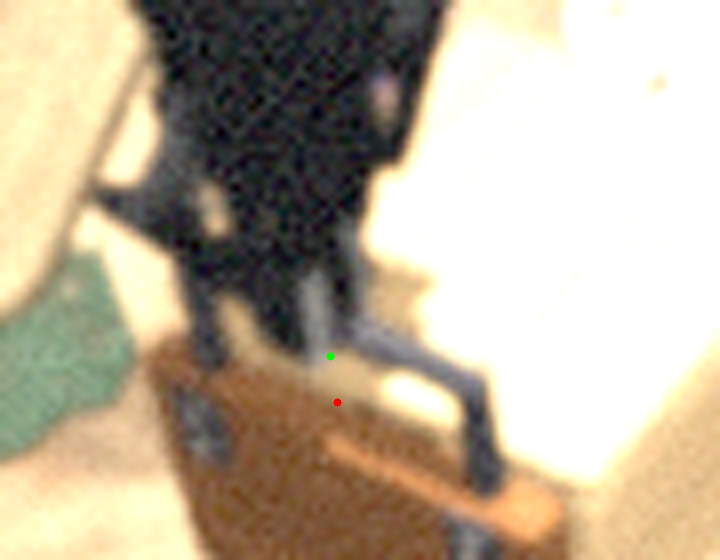

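Almost shut, with a small gap left. I'm pushing the last millimetres until the force rises.

>>> drive_tool:
  deltas:
    - {"slide": [0, 0.1, 0], "delta_rot": [0, 0, 0], "hand": 0.0}
    - {"slide": [0, 0.1, 0], "delta_rot": [0, 0, 0], "hand": 0.0}
    - {"slide": [0, 0.05, 0], "delta_rot": [0, 0, 0], "hand": 0.0}
    - {"slide": [0, 0, 0], "delta_rot": [0, 0, 0], "hand": 0.0}
    - {"slide": [0, 0, 0], "delta_rot": [0, 0, 0], "hand": 0.0}

```text
time_s: 10.8
eef_pos: [0.6107, 0.0614, 0.1618]
eef_rot: [-0.002, 0.701, 0.714, -0.0]
wrist_force: [-12.0, 5.7, 9.1]
opening: 0.109
```

```bash
python3 zoom.py 11 230 125
```

```text
[0.6107 0.0614 0.1617] 0.111 [-11.8   5.    8.7]
```

View pics/z11.png

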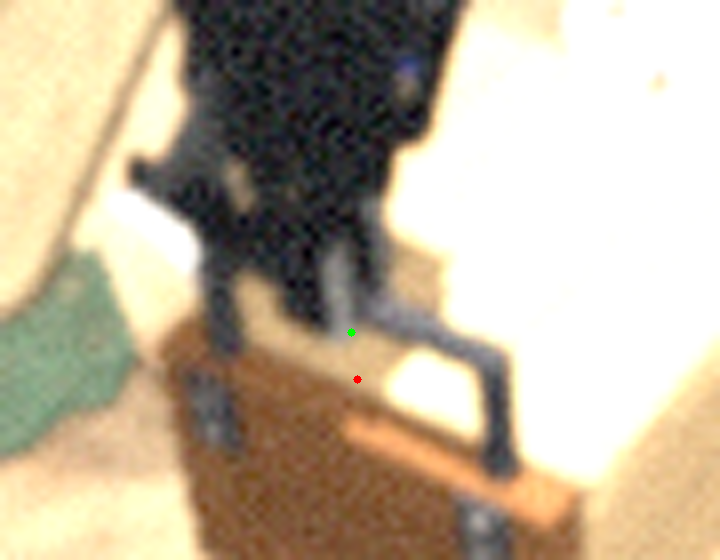

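>>> drive_tool:
  deltas:
    - {"slide": [0, 0.08, 0], "delta_rot": [0, 0, 0], "hand": 0.0}
    - {"slide": [0, 0, 0], "delta_rot": [0, 0, 0], "hand": 0.0}
    - {"slide": [0, 0, 0], "delta_rot": [0, 0, 0], "hand": 0.0}
    - {"slide": [0, 0, 0], "delta_rot": [0, 0, 0], "hand": 0.0}
    - {"slide": [0, 0, 0], "delta_rot": [0, 0, 0], "hand": 0.0}

```text
time_s: 11.48
eef_pos: [0.6106, 0.0615, 0.1617]
eef_rot: [-0.005, 0.7, 0.714, -0.004]
wrist_force: [-28.4, 4.1, 19.8]
opening: 0.113
```

It's at its stop: force rises to 28 N with no further motion. I'm relaxing the push, releasing and rising.

>>> drive_tool:
  deltas:
    - {"slide": [0, -0.1, 0], "delta_rot": [0, 0, 0], "hand": 0.0}
    - {"slide": [0, 0, 0], "delta_rot": [0, 0, 0], "hand": 0.45}
    - {"slide": [0, 0, 0], "delta_rot": [0, 0, 0], "hand": 0.45}
    - {"slide": [0, 0, 0], "delta_rot": [0, 0, 0], "hand": 0.45}
    - {"slide": [0, 0, 0], "delta_rot": [0, 0, 0], "hand": 0.45}

```text
time_s: 12.1
eef_pos: [0.6114, 0.0594, 0.1598]
eef_rot: [0.0, 0.701, 0.713, 0.0]
wrist_force: [1.1, 0.3, 0.1]
opening: 0.447
```

>>> drive_tool:
  deltas:
    - {"slide": [0, 0, -0.2], "delta_rot": [0, 0, 0], "hand": 0.45}
    - {"slide": [0, 0, -0.5], "delta_rot": [0, 0, 0], "hand": 0.45}
    - {"slide": [0, 0, -0.6], "delta_rot": [0, 0, 0], "hand": 0.45}
    - {"slide": [-0.5, 0, -0.3], "delta_rot": [0, 0, 0], "hand": 0.45}
    - {"slide": [-0.5, 0, 0], "delta_rot": [0, 0, 0], "hand": 0.45}

```text
time_s: 12.72
eef_pos: [0.6133, 0.0091, 0.2428]
eef_rot: [0.002, 0.701, 0.713, 0.001]
wrist_force: [-1.0, -0.1, -0.8]
opening: 0.454
```

```bash
python3 look.py 12 230 125 200 150; python3 -c "
from h import *
todo([.5729,-.2492,.1966-.019],-.155)"
```

```text
t 12.825 pos [0.6126 0.0074 0.241 ] open 0.452 F [ 0.2 -0.2 -0.5]
rot (units) [0.0005 0.0003 0.0541] slide units now-axes [-5.119 -0.872  1.273] goal-axes [-5.193  0.009  1.268]
```

View pics/l12.png

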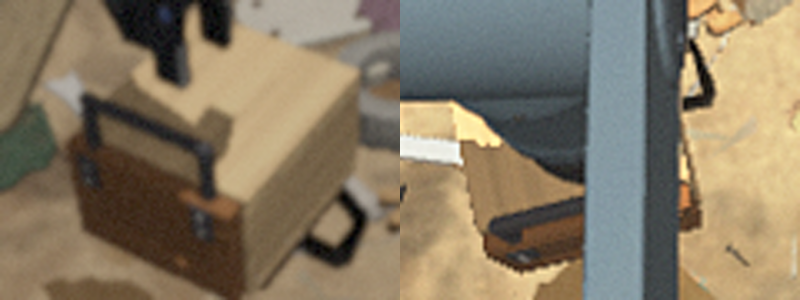

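The narrower front is shut, and its bar stands upright above the cupboard top at about scene crop (150,125). Next, the wider one.

>>> drive_tool:
  deltas:
    - {"slide": [0, 0, -0.1], "delta_rot": [0, 0, 0.027], "hand": 0.45}
    - {"slide": [0, 0, -0.1], "delta_rot": [0, 0, 0.027], "hand": 0.45}
    - {"slide": [-0.7, 0, 0], "delta_rot": [0, 0, 0], "hand": 0.45}
    - {"slide": [-0.8, 0, 0], "delta_rot": [0, 0, 0], "hand": 0.45}
    - {"slide": [-0.8, 0, 0], "delta_rot": [0, 0, 0], "hand": 0.45}

```text
time_s: 13.45
eef_pos: [0.5945, -0.1042, 0.2501]
eef_rot: [-0.0, 0.759, 0.652, 0.0]
wrist_force: [0.0, 0.3, 0.2]
opening: 0.447
```

>>> drive_tool:
  deltas:
    - {"slide": [-0.8, 0, 0], "delta_rot": [0, 0, 0], "hand": 0.45}
    - {"slide": [-0.8, 0, 0], "delta_rot": [0, 0, 0], "hand": 0.45}
    - {"slide": [-0.8, 0, 0], "delta_rot": [0, 0, 0], "hand": 0.45}
    - {"slide": [-0.4, 0, 0], "delta_rot": [0, 0, 0], "hand": 0.45}
    - {"slide": [0, 0, 0], "delta_rot": [0, 0, 0], "hand": 0.45}

```text
time_s: 14.08
eef_pos: [0.5733, -0.2428, 0.2497]
eef_rot: [-0.0, 0.759, 0.651, 0.0]
wrist_force: [-0.2, 0.0, 0.8]
opening: 0.451
```

```bash
python3 zoom.py 13 345 180; python3 -c "
from h import *
todo([.5729,-.2492,.16],-.155)"
```

```text
[ 0.5735 -0.2417  0.2497] 0.452 [-0.5  0.2  0.6]
t 14.125 pos [ 0.5735 -0.2417  0.2497] open 0.452 F [-0.5  0.2  0.6]
rot (units) [-0.0001 -0.0003  0.0007] slide units now-axes [-0.152  0.012  1.794] goal-axes [-0.15   0.012  1.794]
```

View pics/z13.png

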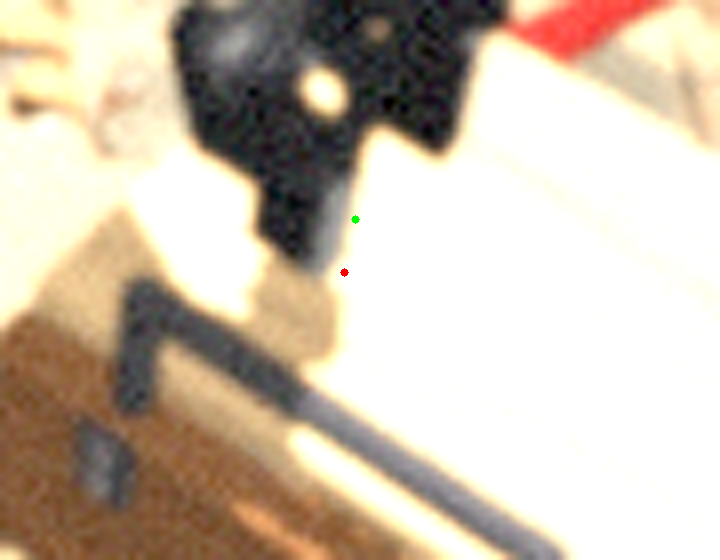

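>>> drive_tool:
  deltas:
    - {"slide": [-0.15, 0, 0.3], "delta_rot": [0, 0, 0], "hand": 0.45}
    - {"slide": [0, 0, 0.4], "delta_rot": [0, 0, 0], "hand": 0.45}
    - {"slide": [0, 0, 0.2], "delta_rot": [0, 0, 0], "hand": 0.45}
    - {"slide": [0, 0, 0], "delta_rot": [0, 0, 0], "hand": 0.45}
    - {"slide": [0, 0, 0], "delta_rot": [0, 0, 0], "hand": 0.45}

```text
time_s: 14.75
eef_pos: [0.5725, -0.2498, 0.2052]
eef_rot: [0.0, 0.759, 0.651, 0.0]
wrist_force: [0.2, 0.3, 0.0]
opening: 0.453
```

```bash
python3 zoom.py 14 345 180; python3 -c "
from h import *
todo([.5729,-.2492,.16],-.155)"
```

```text
[ 0.5726 -0.25    0.2055] 0.445 [-0.8  0.  -0.4]
t 14.8 pos [ 0.5726 -0.25    0.2055] open 0.445 F [-0.8  0.  -0.4]
rot (units) [0.0003 0.0002 0.0009] slide units now-axes [0.016 0.002 0.91 ] goal-axes [0.016 0.003 0.91 ]
```

View pics/z14.png

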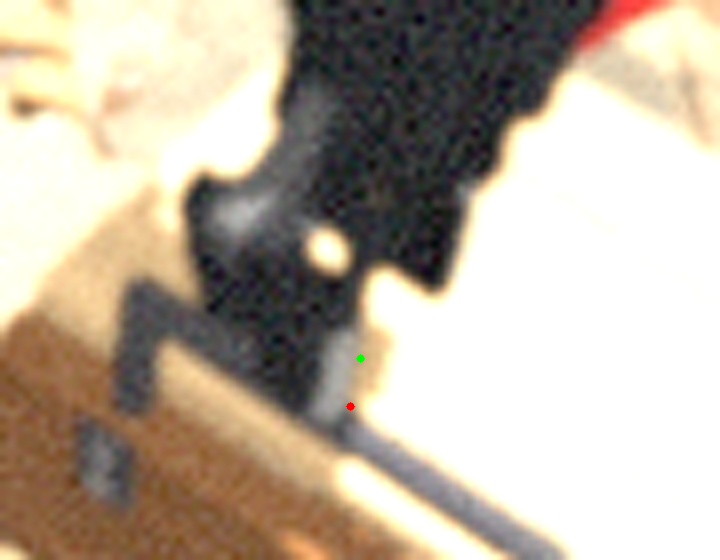

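The near finger passes in front of the bar as planned. I'm descending to a reported z of 0.160.

>>> drive_tool:
  deltas:
    - {"slide": [0, 0, 0.2], "delta_rot": [0, 0, 0], "hand": 0.45}
    - {"slide": [0, 0, 0.2], "delta_rot": [0, 0, 0], "hand": 0.45}
    - {"slide": [0, 0, 0.1], "delta_rot": [0, 0, 0], "hand": 0.45}
    - {"slide": [0, 0, 0], "delta_rot": [0, 0, 0], "hand": 0.45}
    - {"slide": [0, 0, 0], "delta_rot": [0, 0, 0], "hand": 0.45}

```text
time_s: 15.42
eef_pos: [0.5723, -0.2499, 0.18]
eef_rot: [0.0, 0.759, 0.651, 0.0]
wrist_force: [0.1, 0.3, 0.9]
opening: 0.446
```

>>> drive_tool:
  deltas:
    - {"slide": [0, 0, 0.2], "delta_rot": [0, 0, 0], "hand": 0.45}
    - {"slide": [0, 0, 0.2], "delta_rot": [0, 0, 0], "hand": 0.45}
    - {"slide": [0, 0, 0], "delta_rot": [0, 0, 0], "hand": 0.45}
    - {"slide": [0, 0, 0], "delta_rot": [0, 0, 0], "hand": 0.45}
    - {"slide": [0, 0, 0], "delta_rot": [0, 0, 0], "hand": 0.45}

```text
time_s: 16.05
eef_pos: [0.5724, -0.25, 0.1602]
eef_rot: [0.0, 0.759, 0.651, 0.0]
wrist_force: [0.4, 0.2, 0.0]
opening: 0.447
```

```bash
python3 zoom.py 15 345 180
```

```text
[ 0.5724 -0.25    0.1602] 0.448 [ 0.7 -0.2  0.7]
```

View pics/z15.png

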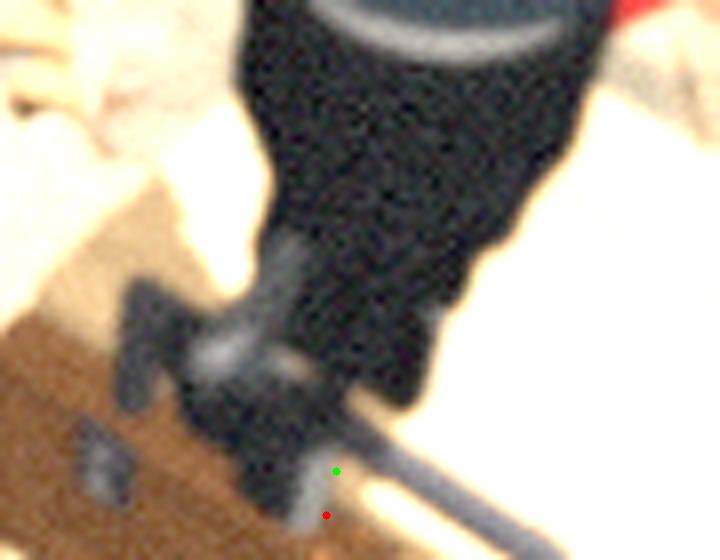

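The bar runs between the two fingers and there is no contact force. Closing.

>>> drive_tool:
  deltas:
    - {"slide": [0, 0, 0], "delta_rot": [0, 0, 0], "hand": 0.25}
    - {"slide": [0, 0, 0], "delta_rot": [0, 0, 0], "hand": 0.0}
    - {"slide": [0, 0, 0], "delta_rot": [0, 0, 0], "hand": 0.0}
    - {"slide": [0, 0, 0], "delta_rot": [0, 0, 0], "hand": 0.0}
    - {"slide": [0, 0, 0], "delta_rot": [0, 0, 0], "hand": 0.0}

```text
time_s: 16.73
eef_pos: [0.5725, -0.25, 0.1602]
eef_rot: [0.0, 0.759, 0.651, 0.0]
wrist_force: [-0.2, 0.2, 4.2]
opening: 0.114
```

```bash
python3 arc.py 0.03 1.5 21 1
```

```text
0 0.1 y -0.203 z 0.013 total dz -0.0007
1 0.17 y -0.201 z 0.027 total dz -0.002
2 0.24 y -0.199 z 0.041 total dz -0.0041
3 0.31 y -0.195 z 0.055 total dz -0.0068
4 0.38 y -0.191 z 0.069 total dz -0.0103
5 0.45 y -0.186 z 0.082 total dz -0.0144
6 0.52 y -0.180 z 0.095 total dz -0.0191
7 0.59 y -0.172 z 0.107 total dz -0.0244
8 0.66 y -0.165 z 0.119 total dz -0.0304
9 0.73 y -0.156 z 0.130 total dz -0.0369
10 0.8 y -0.146 z 0.141 total dz -0.0439
11 0.87 y -0.136 z 0.150 total dz -0.0514
12 0.94 y -0.125 z 0.160 total dz -0.0594
13 1.01 y -0.114 z 0.168 total dz -0.0678
14 1.08 y -0.102 z 0.176 total dz -0.0766
15 1.15 y -0.089 z 0.182 total dz -0.0857
16 1.22 y -0.076 z 0.188 total dz -0.0951
17 1.29 y -0.063 z 0.193 total dz -0.1048
18 1.36 y -0.049 z 0.197 total dz -0.1146
19 1.43 y -0.035 z 0.200 total dz -0.1246
20 1.5 y -0.021 z 0.202 total dz -0.1347
```

The bar is held (opening 0.114). I'm pulling along the arc.

>>> drive_tool:
  deltas:
    - {"slide": [0, -0.2, 0.01], "delta_rot": [0, 0, 0], "hand": 0.0}
    - {"slide": [0, -0.2, 0.03], "delta_rot": [0, 0, 0], "hand": 0.0}
    - {"slide": [0, -0.2, 0.04], "delta_rot": [0, 0, 0], "hand": 0.0}
    - {"slide": [0, -0.195, 0.055], "delta_rot": [0, 0, 0], "hand": 0.0}
    - {"slide": [0, -0.19, 0.07], "delta_rot": [0, 0, 0], "hand": 0.0}

```text
time_s: 17.35
eef_pos: [0.523, -0.243, 0.15]
eef_rot: [0.001, 0.759, 0.651, -0.0]
wrist_force: [4.3, -4.0, -0.3]
opening: 0.114
```

>>> drive_tool:
  deltas:
    - {"slide": [0, -0.185, 0.08], "delta_rot": [0, 0, 0], "hand": 0.0}
    - {"slide": [0, -0.18, 0.095], "delta_rot": [0, 0, 0], "hand": 0.0}
    - {"slide": [0, -0.17, 0.105], "delta_rot": [0, 0, 0], "hand": 0.0}
    - {"slide": [0, -0.165, 0.12], "delta_rot": [0, 0, 0], "hand": 0.0}
    - {"slide": [0, -0.155, 0.13], "delta_rot": [0, 0, 0], "hand": 0.0}

```text
time_s: 17.98
eef_pos: [0.4807, -0.2369, 0.1231]
eef_rot: [0.001, 0.759, 0.651, -0.001]
wrist_force: [3.6, -6.8, -0.3]
opening: 0.106
```

```bash
python3 zoom.py 16 335 200
```

```text
[ 0.4796 -0.2368  0.122 ] 0.11 [ 0.7 -7.8  1.9]
```

View pics/z16.png

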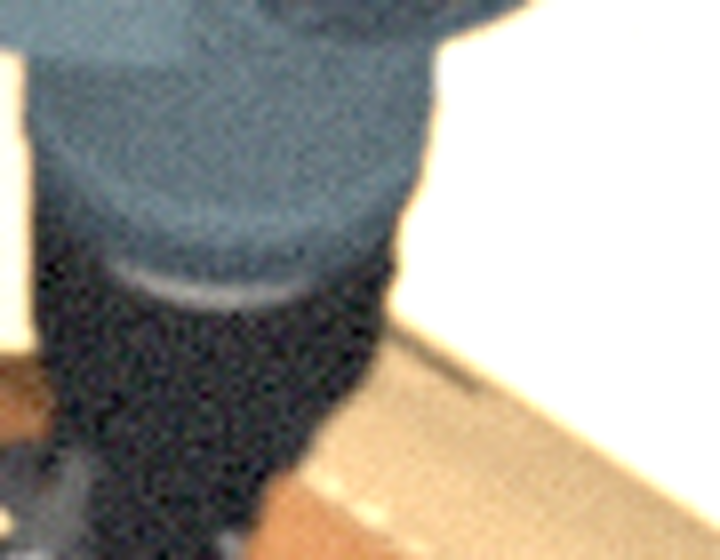

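The front is opening in step and forces stay below 8 N, apart from a slight sideways y load. I'm continuing, with a little x trim.

>>> drive_tool:
  deltas:
    - {"slide": [-0.01, -0.145, 0.14], "delta_rot": [0, 0, 0], "hand": 0.0}
    - {"slide": [-0.01, -0.135, 0.15], "delta_rot": [0, 0, 0], "hand": 0.0}
    - {"slide": [-0.01, -0.125, 0.16], "delta_rot": [0, 0, 0], "hand": 0.0}
    - {"slide": [-0.01, -0.115, 0.17], "delta_rot": [0, 0, 0], "hand": 0.0}
    - {"slide": [0, -0.1, 0.175], "delta_rot": [0, 0, 0], "hand": 0.0}

```text
time_s: 18.65
eef_pos: [0.4508, -0.2327, 0.0827]
eef_rot: [0.001, 0.759, 0.651, 0.001]
wrist_force: [10.1, -1.7, -0.4]
opening: 0.107
```

>>> drive_tool:
  deltas:
    - {"slide": [0, -0.09, 0.18], "delta_rot": [0, 0, 0], "hand": 0.0}
    - {"slide": [0, -0.075, 0.19], "delta_rot": [0, 0, 0], "hand": 0.0}
    - {"slide": [0, -0.06, 0.19], "delta_rot": [0, 0, 0], "hand": 0.0}
    - {"slide": [0, -0.05, 0.2], "delta_rot": [0, 0, 0], "hand": 0.0}
    - {"slide": [0, 0, 0], "delta_rot": [0, 0, 0], "hand": 0.0}

```text
time_s: 19.27
eef_pos: [0.4387, -0.2309, 0.0449]
eef_rot: [0.002, 0.759, 0.651, 0.002]
wrist_force: [14.7, -2.2, -4.7]
opening: 0.106
```

```bash
python3 zoom.py 17 320 220; python3 look.py 17 300 200 330 150
```

```text
[ 0.4388 -0.2309  0.045 ] 0.102 [14.3 -2.5 -6.3]
```

View pics/l17.png

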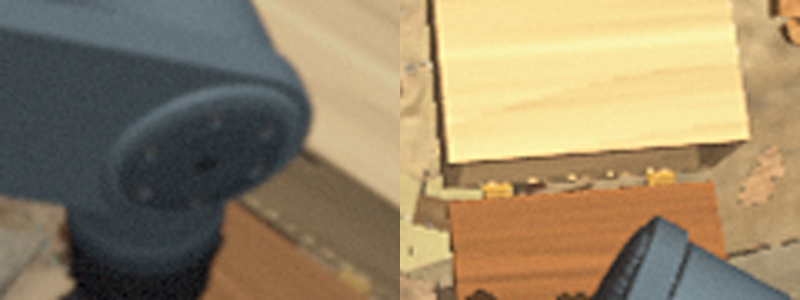

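Now down to the stop, without more outward travel.

>>> drive_tool:
  deltas:
    - {"slide": [0, 0, 0.2], "delta_rot": [0, 0, 0], "hand": 0.0}
    - {"slide": [0, 0, 0.2], "delta_rot": [0, 0, 0], "hand": 0.0}
    - {"slide": [0, 0, 0.05], "delta_rot": [0, 0, 0], "hand": 0.0}
    - {"slide": [0, 0, 0], "delta_rot": [0, 0, 0], "hand": 0.0}
    - {"slide": [0, 0, 0], "delta_rot": [0, 0, 0], "hand": 0.0}

```text
time_s: 20.05
eef_pos: [0.4379, -0.2288, 0.0277]
eef_rot: [-0.001, 0.759, 0.652, 0.001]
wrist_force: [-8.4, 18.6, 58.1]
opening: 0.108
```

It's at the stop: total drop is 132 mm against 135 expected, and the upward force rose to 58 N. I'm relaxing and opening.

>>> drive_tool:
  deltas:
    - {"slide": [0, 0, -0.1], "delta_rot": [0, 0, 0], "hand": 0.0}
    - {"slide": [0, 0, 0], "delta_rot": [0, 0, 0], "hand": 0.0}
    - {"slide": [0, 0, 0], "delta_rot": [0, 0, 0], "hand": 0.4}
    - {"slide": [0, 0, 0], "delta_rot": [0, 0, 0], "hand": 0.4}
    - {"slide": [0, 0, 0], "delta_rot": [0, 0, 0], "hand": 0.4}

```text
time_s: 20.68
eef_pos: [0.4355, -0.2303, 0.027]
eef_rot: [-0.001, 0.759, 0.651, -0.0]
wrist_force: [0.1, -0.4, 0.1]
opening: 0.404
```

>>> drive_tool:
  deltas:
    - {"slide": [0, 0, -0.1], "delta_rot": [0, 0, 0], "hand": 0.4}
    - {"slide": [0, 0, -0.2], "delta_rot": [0, 0, 0], "hand": 0.4}
    - {"slide": [0, 0, -0.4], "delta_rot": [0, 0, 0], "hand": 0.4}
    - {"slide": [0, 0, -0.6], "delta_rot": [0, 0, 0], "hand": 0.4}
    - {"slide": [0, 0, -0.6], "delta_rot": [0, 0, 0], "hand": 0.4}

```text
time_s: 21.3
eef_pos: [0.4367, -0.2311, 0.1244]
eef_rot: [0.0, 0.759, 0.651, 0.0]
wrist_force: [0.0, 1.0, 0.4]
opening: 0.399
```

>>> drive_tool:
  deltas:
    - {"slide": [0, 0, -0.8], "delta_rot": [0, 0, 0], "hand": 0.4}
    - {"slide": [0, 0, -0.8], "delta_rot": [0, 0, 0], "hand": 0.4}
    - {"slide": [0, -0.5, -0.2], "delta_rot": [0, 0, 0], "hand": 0.4}
    - {"slide": [0, -0.6, 0], "delta_rot": [0, 0, 0], "hand": 0.4}
    - {"slide": [0, -0.5, 0], "delta_rot": [0, 0, 0], "hand": 0.4}

```text
time_s: 21.92
eef_pos: [0.3568, -0.2187, 0.2137]
eef_rot: [0.001, 0.759, 0.651, -0.0]
wrist_force: [0.2, 0.1, 0.4]
opening: 0.403
```

```bash
python3 - <<'E'
from bench import ctrl
import cv2,pickle,numpy as np
print(ctrl.get_obs()["wrist_force"])
d={n:ctrl.camera(n) for n in("scene","top")};pickle.dump(d,open("c20.pkl","wb"))
for n in d: cv2.imwrite(f"pics/{n}20.png",d[n]["frame"][:,:,::-1])
E
```

```text
[0.20353179 0.08916515 0.39443286]
```

View pics/scene20.png

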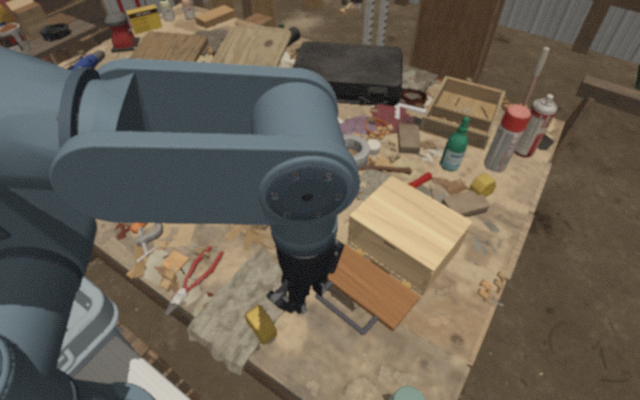

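View pics/top20.png

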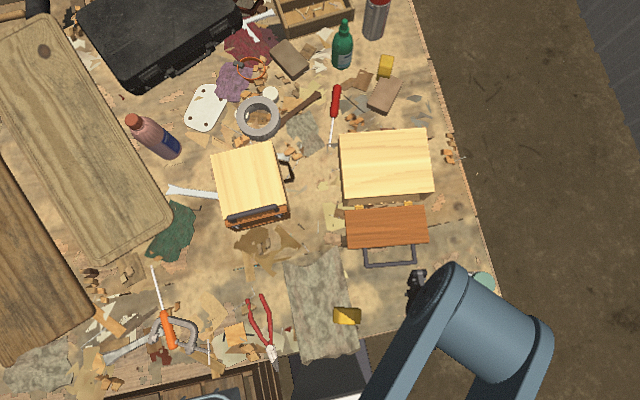

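The wider front is down, with its bar corners near scene (320,290) and (365,328), and top (367,266) and (416,261). The narrower bar is upright at top (253,213). I'll measure both angles.

```bash
python3 - <<'E'
from h import *;import pickle
d=pickle.load(open("c20.pkl","rb"))
o=[]
for k,x,y in(("scene",310,270),("top",355,235),("top",215,185)):
    f=d[k]["frame"][y:y+65,x:x+70,::-1]
    if k=="scene": f=np.clip(f.astype(float)*2,0,255).astype(np.uint8)
    o.append(cv2.resize(f,None,fx=5,fy=5,interpolation=cv2.INTER_CUBIC))
cv2.imwrite("pics/z20.png",np.vstack([np.hstack(o[:2]),np.hstack([o[2],o[2]*0])]))
E
```

```text
(no output)
```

View pics/z20.png

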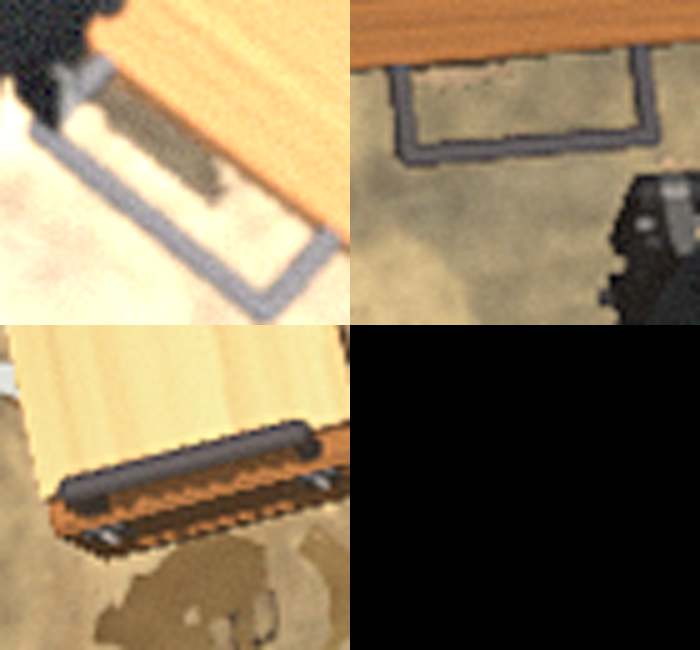

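```bash
python3 - <<'E'
from h import *;import pickle
d=pickle.load(open("c20.pkl","rb"));S,T=d["scene"],d["top"]
for s,t in(((362.4,331),(415,261)),((318,295.6),(366.2,265))):
    p,g=tri(S,s,T,t);print(p.round(4),g.round(4),"angle",np.arccos(np.clip((p[2]-.05)/.145,-1,1)).round(3))
o,v=ray(T,(252,212.2));print("small bar on z=.195:",(o+v*(.195-o[2])/v[2]).round(4))
# pre-open large bar for comparison and small hinge estimate
E
```

```text
[ 0.4301 -0.2889  0.0634] 0.0034 angle 1.478
[ 0.4474 -0.1711  0.0579] 0.0016 angle 1.516
small bar on z=.195: [0.6101 0.0572 0.195 ]
```

The wider front reads about 1.48 to 1.52 rad. The narrower bar is at x = 0.610, the same place it reached against its stop (0.611). The arm is clear of everything, so I'm handing in.

```bash
python3 -c "
from bench import ctrl
print(ctrl.hand_in()); o=ctrl.get_obs(); print(o['time_s'],o['wrist_force'])"
```

```text
the job is handed in; nothing more can be done
None
the job is handed in; nothing more can be done
```

I shut the narrower cupboard's front first, then pulled the wider one down to its stop, let go and handed in at about 22 s; no verdict was reported.

**Last checks**
- **Wider front:** two-view measurement puts its bar 58 to 63 mm above the bench, or about 1.48 to 1.52 rad. The upward force rose to 58 N when it reached the stop.
- **Narrower front:** I pushed it until the force rose to 28 N with no further motion. In the last top view its bar is at x = 0.610, assuming the shut height of 195 mm, against 0.611 at the stop.
- **Arm:** it is clear of everything, with the fingertips about 0.21 m up and wrist force near zero. The highest wrist force I saw was that 58 N.

**What disagreed**
- **First grasp missed:** the fingers closed just above the narrower bar, because the visible fingertips were about 20 mm higher than the reported tool position. I went 20 mm lower, checked in the picture, and it held. I used the same offset for the wider bar. I did not find the cause.
- **Yaw:** the narrower cupboard's turn was probably 0.02 rad more than I measured. This only caused a small side load during the swing.

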